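# Tip the long sharpening stone out of its base

## Robot

A 6-joint arm with a two-finger parallel gripper is mounted at the origin on a cart in front of the work surface, level with it; the furniture and walls round the work are solid. World frame = base frame: x ahead of the robot, y to its left, z up, the work surface at z = 0. Lengths are in m, angles in rad, forces in N, time in s.
With the tool pointing down it reaches from about 0.35 to 0.975 m from the base axis. Payload 4.9 kg.
Tool frame: the origin (TCP) lies between the finger pads; the fingertips stand 25 mm ahead of it and the grasp point (between the pads) lies 6 mm ahead of it; z points along the fingers, y is the line along which they close (so a half turn about z gives the same grasp; the last joint's range is limited). The gripper opens to 85 mm and grips with 20 to 120 N. Pads are 22 mm wide; open, the fingers measure 114 mm over their backs; the gripper's body (76 mm by 85 mm) begins 54 mm behind the grasp point. The pads swing forward as they close: fully open they stand 13 mm farther back than shut.
Start: joints at [1.205, 0.053, 1.613, -0, 1.476, -0.119], TCP at [0.153, 0.606, 0.256] pointing down, gripper open.
Joint ranges: [-3.01, 3.01], [-1.01, 2.22], [0.06, 2.58], [-1.02, 4.17], [0.09, 2.62], [-3.14, 3.14]. Speed limits (rad/s): [2.57, 2.57, 3.14, 3.14, 3.14, 3.14].

## Interface

Orientations are given as a unit quaternion [w, x, y, z].
In Python, from plant import manip gives the robot as it stands.
- The arm moves only by the shell command python3 -m inch 'ROWS'. ROWS is JSON, a list of rows, each a list of 3 entries, a list of its own where there are three numbers: the shift along the tool's x, y, z in m, then the turn, a rotation vector about the tool's x, y, z in rad, then the opening, from 0 (shut) to 1 (fully open). A call has 1 to 8 rows; each row shifts and turns the commanded pose from where the row before left it, along the tool's axes as they then stand; what a row does not reach is not made up. A row lasts 1/10 s, in which the tool goes at most 50 mm and 8.59 degrees, less where a joint would pass 70% of its speed; a pose out of reach is approached as far as the arm can. A call with a gripper value outside its range is refused whole. The fingers move at their own pace and stop on an object; the grip force is fixed at half the most. Time passes only in rows, so rows that do not move let the fingers close. It gives the time, the measured TCP pose, the force, the opening and the grip force at its end, in the units of the state.
- manip.state(): the state, without advancing time (a new reading comes with each control period).
- manip.grab_frame(name): name is "scene" or "top" or "wrist"; returns (picture, depth): 420x560x3 uint8, red, green, blue; 420x560 float32, m along the optical axis (not along the pixel's ray), 0 where there is no reading.
- manip.camera_params(name): a dict with "camera_matrix" (3x3 intrinsics, pixels), "rvec" (rotation vector, rad) and "tvec" (3), from world to camera coordinates, as OpenCV has them. Camera axes: x right, y down, z forward; pixel columns grow to the right and rows downward; lengths in m; the calibration is good to about 2 mm. The wrist camera is an equidistant fisheye: a pixel r from the principal point sees the ray r / f radians off the axis. A picture is of the moment at which its call begins: read the wrist's pose just before it. camera_params takes no time and is no camera call; for the wrist camera it gives the pose at the moment of the call.
- manip.job_done(): hands the job in; it is judged then, once.
Trained networks look in the newest picture that a camera, given by its name, has taken for a name from the list of things; names that differ only in an ending like _2 or _b are one class to them, and where a whole thing is asked for, a point or a joint stands for the part that bears it (a point fixed in the world has none). Each returns a list of dicts, best first, with "score" (0 to 1); they miss things now and then, are a little off and sometimes report something else, mostly with a low value. They report only what shows in the picture. A call takes as long as a camera call. They do not tell look-alikes from the thing itself.
- manip.look_for(camera, label): "point" ([x, y, z] in m, in world coordinates, good to about 4 mm: the middle of the surface that is visible of it).
The state is a dict: "time": time; "joint_pos": joint angles; "joint_vel": joint speeds; "joint_efforts": joint torques, N m; "tool_pos": TCP position; "tool_rot": TCP orientation; "contact_force": force on the tool from outside, world axes, zero at the start; "ft_torque": the same for the moment, N m; "gripper_width": opening from 0.0 (shut) to 1.0 (fully open); "grasp_force": force on a finger pad.
Only numpy, scipy, OpenCV 4.12 (cv2) and the standard library are available. Lean on these libraries where they do the work, as an engineer would, in place of code of your own. Each camera call takes 0.05 s, during which the arm holds its last target. There are 200 camera calls.

## Task

Two sharpening stones lie flush in their wooden bases. Press down the end of the long stone that lies at the notch of its base, so that the other end tips up, then take the stone by the raised end and lay it flat in the middle of the round wooden board. Do not drop it, and leave the short stone where it is.

Things in the scene. Friction and masses are not known exactly. Their poses are not given: they have to be found in the camera images.
- long_stone: Long grey stone block, mm: 110 long (x), 46 wide (y), 15 thick, 0.18 kg; origin at its centre, z up. It lies flush, top 50 above the worktop, in the well of a fixed wooden base 155 x 80 x 50, 2 clear each side, so its sides are out of reach. Its +x end lies at the base's thumb notch (38 wide, open in the end wall down to 22 above the worktop); the other end wall is whole.
- base_long_bed (a joint): Tilt (rad) of the bed under the long stone, on a stiff cross pin 15 mm from its centre towards +x, 33 above the worktop. 0 level; 4 to 6 N down within 25 mm of the +x end sinks that end and lifts the -x end, to a stop at 0.44; it stays when let go. There the stone's top stands 13 mm above the rim 20 from its centre towards -x and 28 at that end, to be pinched across its width from above.
- board_top (a point): Centre of the top face of the round wooden board, 250 mm in diameter and 16 thick, lying loose on the worktop. z up.
- short_stone: The short sharpening stone, to be left alone: the same grey block but 66 mm long (x), 46 wide, 15 thick, flush in a shorter wooden base of the same make (110 x 80 x 50). Origin at its centre.
Not all that is in view belongs to the job. What is shaped like the long_stone but orange or yellow is not meant.

How it is judged:
By the outcome, as a careful person would: the job done as asked, in the order asked, and still so for the second after the job is handed in, with the robot touching nothing.
It also fails if it takes over 43 s, if anything falls off the work surface, if the arm or the gripper's body presses on something with over 40 N, if the wrist force passes 120 N, or if a joint passes its speed limit or range.

## Working session

There is one attempt and no reset: what is moved stays moved. The work goes in short steps, Python scripts to look and compute and a shell command to move; the robot and the scene stay as the last step left them, time stands still between calls to the robot, and variables do not carry over. Pictures are saved under pics/ and viewed, at most 10 in all, crops included, and the job is handed in when it is done.

```bash
ls; mkdir -p pics; python3 - <<'E'
from plant import manip
import cv2,numpy as np
ims=[]
for c in ("scene","top"):
    im,d=manip.grab_frame(c); np.savez(f"{c}.npz",im=im,d=d)
    cv2.imwrite(f"pics/{c}0.png",im[:,:,::-1])
    for l in ("long_stone","short_stone","board_top"):
        for r in manip.look_for(c,l)[:4]: print(c,l,round(r["score"],2),np.round(r["point"],3))
s=manip.state();print(s)
E
```

```text
pics
scene long_stone 0.86 [0.28  0.295 0.013]
scene long_stone 0.75 [0.456 0.253 0.046]
scene long_stone 0.7 [0.526 0.426 0.015]
scene short_stone 0.92 [ 0.476 -0.034  0.053]
scene board_top 0.6 [ 0.486 -0.323  0.017]
top long_stone 0.71 [0.526 0.436 0.014]
top long_stone 0.58 [0.458 0.256 0.051]
top short_stone 0.77 [ 0.473 -0.033  0.051]
top board_top 0.56 [ 0.492 -0.314  0.017]
{'time': 0.4, 'joint_pos': array([ 1.20497844e+00,  5.28200409e-02,  1.61307200e+00, -3.83953148e-06,
        1.47598667e+00, -1.18960603e-01]), 'joint_vel': array([-0.0007356 , -0.00227275, -0.00300524, -0.00189948,  0.00292819,
        0.0003734 ]), 'joint_efforts': array([-3.77740616e-04, -3.93056774e+01, -3.69807351e+01, -2.14602233e-04,
        2.49114812e-03,  3.11541534e-06]), 'tool_pos': array([0.15267043, 0.60598124, 0.25612622]), 'tool_rot': array([-3.24757442e-05,  1.23115303e-01,  9.92392363e-01, -1.39309765e-04]), 'contact_force': array([0.87987654, 0.04634306, 0.04303631]), 'ft_torque': array([-0.0813954 ,  0.01305163, -0.0290199 ]), 'grasp_force': 0.0, 'gripper_width': 0.9980075316678869}
```

View pics/top0.png

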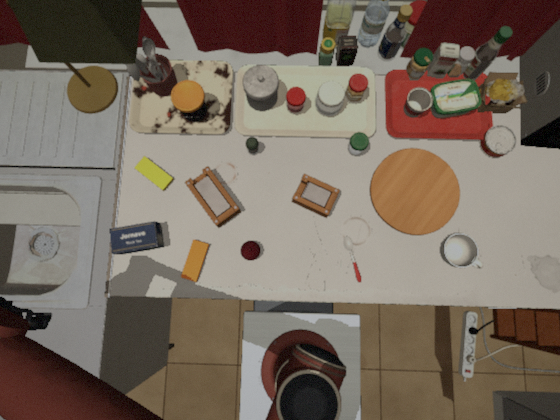

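View pics/scene0.png

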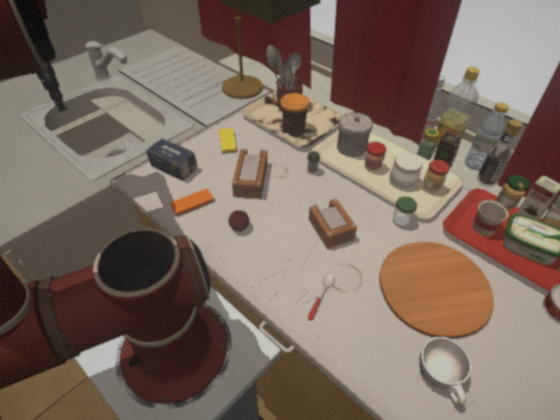

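The top view shows the long stone in its base at about (213,196), the short one at (317,195), and the board at (415,191). The orange bar (195,260) and the yellow one (154,173) are decoys. Next I'll zoom in to find the notch and measure.

```bash
cat > h.py <<'E'
import numpy as np,cv2
from plant import manip
def world(c,d,uv,P=None):
    P=P or manip.camera_params(c); K=np.array(P["camera_matrix"]);R=cv2.Rodrigues(np.array(P["rvec"],float))[0];t=np.array(P["tvec"],float).ravel()
    uv=np.atleast_2d(uv).astype(float); z=d[uv[:,1].astype(int),uv[:,0].astype(int)]
    x=np.c_[(uv[:,0]-K[0,2])/K[0,0]*z,(uv[:,1]-K[1,2])/K[1,1]*z,z]
    return (x-t)@R
E
python3 - <<'E'
from h import *
f=np.load("top.npz");im,d=f["im"],f["d"]
a=cv2.resize(im[155:237,170:255],None,fx=7,fy=7,interpolation=cv2.INTER_CUBIC)
cv2.imwrite("pics/crop.png",a[:,:,::-1])
vv,uu=np.mgrid[0:420,0:560]
uv=np.c_[uu.ravel(),vv.ravel()];W=world("top",d,uv).reshape(420,560,3)
hsv=cv2.cvtColor(im,cv2.COLOR_RGB2HSV)
def rect(mask,n):
    k,l,st,ce=cv2.connectedComponentsWithStats(mask.astype(np.uint8))
    i=1+np.argmax(st[1:,4]);p=W[l==i]
    (c,s,an)=cv2.minAreaRect((p[:,:2]*1000).astype(np.float32)); print(n,len(p),np.round(c),np.round(s),an,np.median(p[:,2]))
def box(c,r): return (abs(uu-c[0])<r)&(abs(vv-c[1])<r)
z=W[...,2]
rect(box((213,196),35)&(z>.035)&(z<.07),"base")
rect(box((213,196),35)&(z>.035)&(z<.07)&(hsv[...,1]<80),"stone")
rect(box((317,195),30)&(z>.035)&(z<.07),"short base")
m=box((415,191),55)&(z>.008)&(z<.03)&(hsv[...,1]>90)
p=W[m];print("board",cv2.minEnclosingCircle((p[:,:2]*1000).astype(np.float32)),p.mean(0))
# low spots in base ends
print(np.round(W[215:226:1,228:240:1,2]*1000))
E
```

```text
base 1418 [461. 258.] [156.  80.] 38.18351364135742 0.04873587638070761
stone 656 [461. 256.] [114.  48.] 38.30672836303711 0.048924955993116755
short base 1037 [472. -31.] [110.  82.] 66.30400085449219 0.048502792093105075
board ((534.4227905273438, -352.0443115234375), 177.4811248779297) [ 0.49823526 -0.31641446  0.01510583]
[[ 4.900e+01  5.100e+01  4.500e+01  4.000e+01  3.400e+01  2.700e+01
   2.000e+01  8.000e+00  0.000e+00  2.000e+00 -0.000e+00 -1.000e+00]
 [ 5.000e+01  4.500e+01  4.100e+01  2.900e+01  2.400e+01  1.000e+01
   5.000e+00  0.000e+00 -1.000e+00  2.000e+00 -3.000e+00 -2.000e+00]
 [ 4.000e+01  3.500e+01  2.800e+01  1.800e+01  1.100e+01  3.000e+00
  -2.000e+00 -2.000e+00  3.000e+00 -2.000e+00 -4.000e+00 -4.000e+00]
 [ 3.300e+01  2.700e+01  1.700e+01  9.000e+00 -5.000e+00 -3.000e+00
  -3.000e+00 -3.000e+00 -2.000e+00 -2.000e+00  0.000e+00 -1.000e+00]
 [ 2.100e+01  1.600e+01  6.000e+00 -4.000e+00 -1.000e+00 -5.000e+00
   0.000e+00  1.000e+00 -2.000e+00 -1.000e+00  1.156e+03 -4.000e+00]
 [ 1.600e+01 -0.000e+00 -4.000e+00  1.000e+00 -2.000e+00 -4.000e+00
   2.000e+00  4.000e+00 -3.000e+00  3.000e+00 -3.000e+00 -1.000e+00]
 [-1.000e+00 -7.000e+00 -2.000e+00 -0.000e+00 -3.000e+00 -1.000e+00
  -3.000e+00  1.000e+00 -3.000e+00 -2.000e+00 -1.000e+00 -1.000e+00]
 [-3.000e+00 -3.000e+00  0.000e+00 -2.000e+00 -0.000e+00 -0.000e+00
  -2.000e+00 -1.000e+00  2.000e+00 -1.000e+00 -4.000e+00 -3.000e+00]
 [ 1.000e+00 -7.000e+00 -2.000e+00 -4.000e+00 -1.000e+00 -2.000e+00
   1.000e+00 -2.000e+00 -2.000e+00 -2.000e+00 -4.000e+00 -0.000e+00]
 [-0.000e+00  1.000e+00 -2.000e+00 -2.000e+00 -4.000e+00 -0.000e+00
  -4.000e+00 -1.000e+00 -4.000e+00 -2.000e+00 -1.000e+00 -2.000e+00]
 [ 2.000e+00  2.000e+00 -4.000e+00  0.000e+00 -0.000e+00  1.000e+00
  -4.000e+00 -3.000e+00 -1.000e+00 -2.000e+00  1.000e+00 -2.000e+00]]
```

View pics/crop.png

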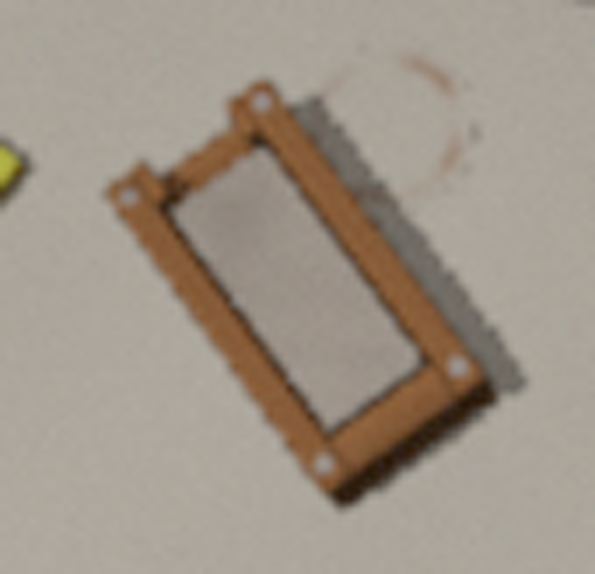

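The notch is at the upper-left end of the base in the crop, around (205,150), so the stone's +x points about 38° from world x. I'll go above it and turn the tool so its x lies along the stone's +x.

```bash
python3 -m inch '[[[-0.04,-0.028,0],[0,0,0],0],[[-0.04,-0.028,0],[0,0,0],0],[[-0.04,-0.028,0],[0,0,0],0],[[-0.04,-0.028,0],[0,0,0],0],[[-0.04,-0.028,0],[0,0,0],0],[[-0.04,-0.028,0],[0,0,0],0],[[-0.04,-0.028,0],[0,0,0],0],[[-0.04,-0.028,0],[0,0,0],0]]'
python3 -m inch '[[[-0.032,-0.02,0],[0,0,0.145],0],[[-0.032,-0.015,0],[0,0,0.145],0],[[0,0,0],[0,0,0.145],0],[[0,0,0],[0,0,0.145],0],[[0,0,0],[0,0,0.145],0],[[0,0,0],[0,0,0.145],0],[[0,0,0],[0,0,0.145],0],[[0,0,0],[0,0,0.145],0]]'
python3 -m inch '[[[0,0,0],[0,0,0.145],0],[[0,0,0],[0,0,0.145],0],[[0,0,0],[0,0,0.145],0],[[0,0,0],[0,0,0.145],0],[[0,0,0],[0,0,0.145],0],[[0,0,0],[0,0,0.145],0],[[0,0,0],[0,0,0.145],0],[[0,0,0],[0,0,0.05],0]]'
cat >> h.py <<'E'
from scipy.spatial.transform import Rotation as Ro
C=np.array([.460,.256]);A=np.radians(38.2)
def rep(target=None,tilt=0,ang=A):
    s=manip.state(); w,x,y,z=s["tool_rot"];R=Ro.from_quat([x,y,z,w]);p=np.array(s["tool_pos"])
    print("t",s["time"],"p",p.round(4),"w",round(s["gripper_width"],3),"F",np.round(s["contact_force"],1),"grip",s["grasp_force"],"j6",s["joint_pos"][5].round(2))
    X=np.array([np.cos(ang),np.sin(ang),0]);Z=np.array([0,0,-1.]);G=Ro.from_matrix(np.c_[X,np.cross(Z,X),Z])*Ro.from_rotvec([0,-tilt,0])
    print("turn",(R.inv()*G).as_rotvec().round(4))
    if target is not None: print("shift",R.inv().apply(np.array(target)-p).round(4))
    return p,R
E
python3 - <<'E'
from h import *
rep([*C,.2])
P=manip.camera_params("wrist");im,d=manip.grab_frame("wrist");np.savez("w1.npz",im=im,d=d);print(P)
cv2.imwrite("pics/w1.png",im[:,:,::-1])
for r in manip.look_for("wrist","long_stone")[:3]:print(r)
E
```

```text
time: 1.2
tool_pos: [0.4093, 0.309, 0.2567]
tool_rot: [0.0, 0.123, 0.992, 0.0]
contact_force: [0.9, 0.0, -0.1]
gripper_width: -0.001
grasp_force: 0.0
time: 2.0
tool_pos: [0.4583, 0.2573, 0.2564]
tool_rot: [0.0, 0.649, 0.761, 0.0]
contact_force: [-0.3, -0.1, 0.1]
gripper_width: -0.001
grasp_force: 0.0
time: 2.8
tool_pos: [0.4582, 0.2574, 0.2564]
tool_rot: [-0.0, 0.945, 0.327, 0.0]
contact_force: [-0.2, -0.3, 0.2]
gripper_width: 0.001
grasp_force: 0.0
t 2.8 p [0.4582 0.2574 0.2564] w 0.001 F [-0.2 -0.3  0.2] grip 0.0 j6 1.27
turn [ 0.     -0.0001 -0.0005]
shift [0.0005 0.0022 0.0564]
{'camera_matrix': array([[325.1922621 ,   0.        , 277.48279782],
       [  0.        , 325.1922621 , 210.16960359],
       [  0.        ,   0.        ,   1.        ]]), 'rvec': array([-2.576136  ,  1.2536325 ,  0.18996553]), 'tvec': array([-0.08037862,  0.45576743,  0.53323236])}
{'point': [0.5283, 0.4281, 0.0143], 'score': 0.96}
{'point': [0.2924, 0.2991, 0.0136], 'score': 0.84}
{'point': [0.4615, 0.2574, 0.0464], 'score': 0.55}
```

View pics/w1.png

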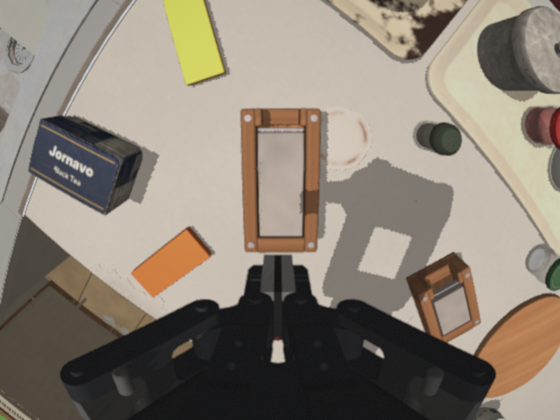

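The wrist view shows the base upright at (281,180), with the notch at the top (281,118) and the stone at (281,182), well aligned with the tool. I'll refine its pose from this picture.

```bash
cat >> h.py <<'E'
def ray(P,uv):
    K=np.array(P["camera_matrix"]);R=cv2.Rodrigues(np.array(P["rvec"],float))[0];t=np.array(P["tvec"],float).ravel()
    q=(np.atleast_2d(uv)-K[:2,2])/K[0,0];th=np.linalg.norm(q,axis=1,keepdims=True)
    d=np.c_[np.sin(th)*q/np.maximum(th,1e-9),np.cos(th)]
    return -R.T@t,d@R
def onplane(P,uv,z):
    o,d=ray(P,uv);return o+d*((z-o[2])/d[:,2:])
E
python3 - <<'E'
from h import *
f=np.load("w1.npz");im=f["im"];P=manip.camera_params("wrist")
hsv=cv2.cvtColor(im,cv2.COLOR_RGB2HSV);H,S,V=[hsv[...,i].astype(int) for i in range(3)]
def fit(m,n):
    k,l,st,ce=cv2.connectedComponentsWithStats(m.astype(np.uint8));i=1+np.argmax(st[1:,4])
    v,u=np.nonzero(l==i);w=onplane(P,np.c_[u,v],.05)
    print(n,st[i],[np.round(q,1) for q in cv2.minAreaRect((w[:,:2]*1000).astype(np.float32))])
b=np.zeros(S.shape,bool);b[100:258,236:326]=1
fit(b&(S>110),"base")
b=np.zeros(S.shape,bool);b[121:243,252:311]=1
fit(b&(S<90)&(V>90),"stone")
E
```

```text
base [ 242  109   78  143 5297] [array([461.9, 256.1]), array([151. ,  77.5]), np.float64(38.5)]
stone [ 257  127   47  110 4957] [array([461.4, 256.2]), array([115.4,  46.7]), np.float64(38.7)]
```

```bash
sed -i 's/C=np.array.*/C=np.array([.4612,.2562]);A=np.radians(38.4)/' h.py
python3 -m inch '[[[0.014,0.0007,0.04],[0,0,0],0],[[0.014,0.0007,0.04],[0,0,0],0],[[0.014,0.0007,0.04],[0,0,0],0],[[0.0136,0.0007,0.04],[0,0,-0.003],0],[[0,0,0.015],[0,0,0],0],[[0,0,0.004],[0,0,0],0]]'
python3 - <<'E'
from h import *
rep([*(C+.054*np.array([np.cos(A),np.sin(A)])),.075])
E
```

```text
time: 3.5
tool_pos: [0.5022, 0.2891, 0.0752]
tool_rot: [0.0, 0.944, 0.33, -0.002]
contact_force: [0.3, -0.5, -0.0]
gripper_width: 0.003
grasp_force: 0.0
t 3.5 p [0.5022 0.2891 0.0752] w 0.003 F [ 0.3 -0.5 -0. ] grip 0.0 j6 1.29
turn [-0.0012  0.0042  0.0033]
shift [0.0014 0.0003 0.0002]
```

```bash

python3 -m inch '[[[0.001,0,0.003],[0,0,0.003],0],[[0,0,0.002],[0,0,0],0],[[0,0,0],[0,0,0],0]]'
python3 -m inch '[[[0,0,0.003],[0,0,0],0],[[0,0,0.002],[0,0,0],0],[[0,0,0],[0,0,0],0]]'
```

```text
time: 3.8
tool_pos: [0.5054, 0.2907, 0.0745]
tool_rot: [-0.0, 0.944, 0.329, 0.002]
contact_force: [1.3, 1.4, 1.5]
gripper_width: -0.002
grasp_force: 0.6
time: 4.1
tool_pos: [0.5064, 0.2914, 0.0693]
tool_rot: [-0.0, 0.944, 0.329, 0.003]
contact_force: [3.5, 3.4, 4.9]
gripper_width: 0.003
grasp_force: 2.8
```

```bash

python3 -m inch '[[[0,0,0.003],[0,0,0],0],[[0,0,0.002],[0,0,0],0],[[0,0,0],[0,0,0],0]]'
python3 -m inch '[[[0,0,0.002],[0,0,0],0],[[0,0,0.001],[0,0,0],0],[[0,0,0],[0,0,0],0]]'
```

```text
time: 4.4
tool_pos: [0.5063, 0.2912, 0.0638]
tool_rot: [-0.0, 0.944, 0.329, 0.003]
contact_force: [4.9, 4.1, 3.1]
gripper_width: 0.003
grasp_force: 2.8
time: 4.7
tool_pos: [0.5063, 0.2913, 0.0607]
tool_rot: [-0.0, 0.944, 0.329, 0.003]
contact_force: [5.0, 3.7, 2.5]
gripper_width: -0.003
grasp_force: 2.8
```

```bash

python3 -m inch '[[[0,0,0.002],[0,0,0],0],[[0,0,0.001],[0,0,0],0],[[0,0,0],[0,0,0],0]]'
python3 - <<'E'
from h import *
rep()
P=manip.camera_params("wrist");im,d=manip.grab_frame("wrist")
cv2.imwrite("pics/w2.png",cv2.resize(im[60:300,160:400],None,fx=2.4,fy=2.4)[:,:,::-1])
E
```

```text
time: 5.0
tool_pos: [0.5066, 0.2914, 0.0596]
tool_rot: [-0.0, 0.944, 0.329, 0.002]
contact_force: [0.5, 2.1, 13.8]
gripper_width: -0.0
grasp_force: 6.2
t 5.0 p [0.5066 0.2914 0.0596] w -0.0 F [ 0.5  2.1 13.8] grip 6.247593350708485 j6 1.3
turn [ 0.0012 -0.0049 -0.0002]
```

View pics/w2.png

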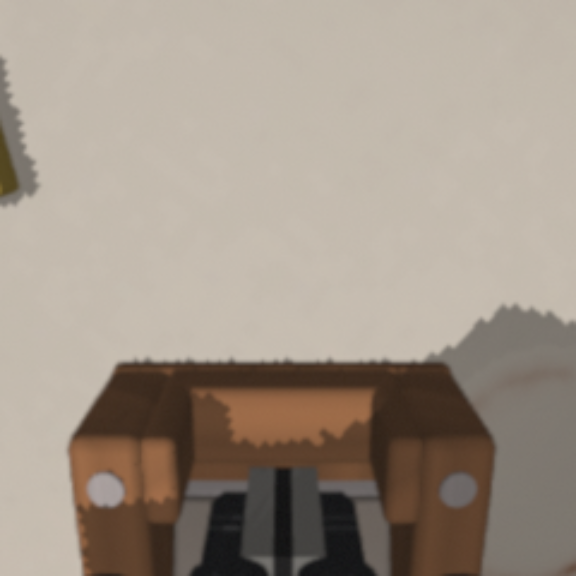

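The picture shows the notch end sunk, with the closed fingers inside the notch and the force up to 14 N, so the bed is at its stop. I'll lift, go back over the base, and check the tilt.

```bash

python3 -m inch '[[[0,0,-0.01],[0,0,0],0],[[0,0,-0.03],[0,0,0],0],[[0,0,-0.04],[0,0,0],0],[[-0.03,0,-0.04],[0,0,0],1],[[-0.03,0,-0.04],[0,0,0],1],[[0,0,0],[0,0,0],1]]'
python3 - <<'E'
from h import *
p,R=rep()
P=manip.camera_params("wrist");im,d=manip.grab_frame("wrist");np.savez("w3.npz",im=im,d=d)
cv2.imwrite("pics/w3.png",cv2.resize(im[60:320,130:430],None,fx=2.2,fy=2.2)[:,:,::-1])
o,dr=ray(P,np.mgrid[0:560,0:420].reshape(2,-1).T)
K,Rc=P["camera_matrix"],cv2.Rodrigues(np.array(P["rvec"]))[0]
uv=np.mgrid[0:560,0:420].reshape(2,-1).T
W=o+dr*(d[uv[:,1],uv[:,0]]/(dr@Rc[2]))[:,None]
q=(W[:,:2]-C);u=q@[np.cos(A),np.sin(A)];v=q@[-np.sin(A),np.cos(A)]
m=(abs(v)<.018)&(abs(u)<.075)&(W[:,2]<.12)
for a in range(-75,75,8):
    k=m&(abs(u*1000-a)<3)
    if k.sum(): print(a,k.sum(),(np.median(W[k,2])*1000).round(1))
E
```

```text
time: 5.65
tool_pos: [0.4576, 0.2525, 0.2226]
tool_rot: [0.0, 0.944, 0.328, 0.004]
contact_force: [1.8, 0.5, 0.5]
gripper_width: 0.509
grasp_force: 0.0
t 5.65 p [0.4576 0.2525 0.2226] w 0.509 F [1.8 0.5 0.5] grip 0.0 j6 1.26
turn [ 0.0033 -0.0075 -0.0008]
-75 100 50.3
-67 199 50.1
-59 184 49.2
-51 27 68.3
-43 191 77.4
-35 310 74.5
-27 312 70.7
-19 311 66.9
-11 302 63.2
-3 289 59.4
5 293 55.8
13 277 51.8
21 270 48.0
29 272 44.3
37 271 40.6
45 272 36.7
53 258 33.0
61 221 21.9
69 222 22.3
```

View pics/w3.png

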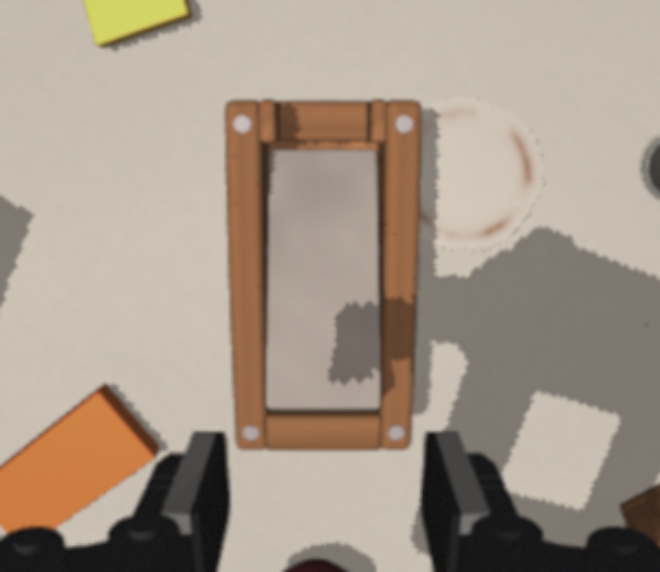

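The stone's top slopes 0.434 rad and its raised end is at 78 mm, as expected (stone in the crop at (325,280)). I'll tilt the tool to match and approach.

```bash

python3 -m inch '[[[0,0,0.04],[0,0,0],1],[[0,0,0.04],[0,0,0],1],[[0,0,0],[0,-0.147,0],1],[[0,0,0],[0,-0.147,0],1],[[0,0,0],[0,-0.146,0],1],[[0,0,0],[0,0,0],1]]'
python3 - <<'E'
from h import *
U=np.array([np.cos(A),np.sin(A)])
rep([*(C-.0331*U),.0788],.435)
E
```

```text
time: 6.3
tool_pos: [0.4564, 0.253, 0.1313]
tool_rot: [0.072, 0.92, 0.321, -0.211]
contact_force: [0.5, -0.2, 0.9]
gripper_width: 1.0
grasp_force: 0.0
t 6.3 p [0.4564 0.253  0.1313] w 1.0 F [ 0.5 -0.2  0.9] grip 0.0 j6 1.33
turn [-0.0019  0.0153  0.0012]
shift [-0.0018  0.0006  0.0592]
```

```bash

python3 -m inch '[[[-0.001,0.0005,0.02],[0,0.01,0],1],[[-0.001,0,0.02],[0,0,0],1],[[0,0,0.012],[0,0,0],1],[[0,0,0.004],[0,0,0],1],[[0,0,0],[0,0,0],1]]'
python3 - <<'E'
from h import *
U=np.array([np.cos(A),np.sin(A)])
rep([*(C-.0331*U),.0788],.435)
im,d=manip.grab_frame("wrist")
cv2.imwrite("pics/w4.png",cv2.resize(im[60:360,100:460],None,fx=1.8,fy=1.8)[:,:,::-1])
E
```

```text
time: 6.8
tool_pos: [0.437, 0.2365, 0.0858]
tool_rot: [0.07, 0.923, 0.321, -0.202]
contact_force: [0.6, 0.1, 0.1]
gripper_width: 0.998
grasp_force: 0.0
t 6.8 p [0.437  0.2365 0.0858] w 0.998 F [0.6 0.1 0.1] grip 0.0 j6 1.33
turn [-0.0006 -0.0041 -0.0004]
shift [ 0.0012 -0.0004  0.0072]
```

View pics/w4.png

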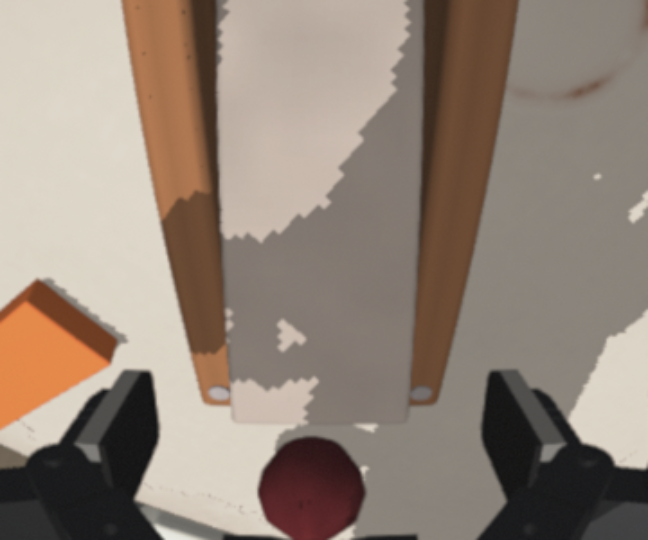

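The raised end at (320,420) is centred between the fingers at (135,430) and (505,430). I'll go down the last 7 mm and close.

```bash

python3 -m inch '[[[0.001,0,0.005],[0,0,0],1],[[0,0,0.002],[0,0,0],1],[[0,0,0],[0,0,0],0.7],[[0,0,0],[0,0,0],0.7],[[0,0,0],[0,0,0],0.4],[[0,0,0],[0,0,0],0.3],[[0,0,0],[0,0,0],0.3],[[0,0,0],[0,0,0],0.3]]'
python3 - <<'E'
from h import *
U=np.array([np.cos(A),np.sin(A)])
rep([*(C-.0331*U),.0788],.435)
E
```

```text
time: 7.65
tool_pos: [0.4363, 0.2359, 0.0798]
tool_rot: [0.07, 0.923, 0.321, -0.201]
contact_force: [-1.0, 0.9, 1.4]
gripper_width: 0.523
grasp_force: 62.9
t 7.65 p [0.4363 0.2359 0.0798] w 0.523 F [-1.   0.9  1.4] grip 62.87378378212452 j6 1.33
turn [-0.0004 -0.0054 -0.0004]
shift [-0.0005 -0.0004  0.0013]
```

```bash

python3 -m inch '[[[-0.003,0,-0.004],[0,0,0],0.3],[[-0.006,0,-0.008],[0,0,0],0.3],[[-0.006,0,-0.009],[0,0,0],0.3],[[-0.008,0,-0.018],[0,0,0],0.3]]'
python3 -m inch '[[[-0.01,0,-0.02],[0,0,0],0.3],[[-0.01,0,-0.02],[0,0,0],0.3],[[-0.01,0,-0.02],[0,0,0],0.3],[[0,0,0],[0,0,0],0.3]]'
python3 - <<'E'
from h import *
rep([.498,-.316,.2],0)
E
```

```text
time: 8.05
tool_pos: [0.4315, 0.2321, 0.1246]
tool_rot: [0.07, 0.922, 0.321, -0.203]
contact_force: [-0.9, 0.2, -2.5]
gripper_width: 0.521
grasp_force: 61.8
time: 8.45
tool_pos: [0.4326, 0.232, 0.196]
tool_rot: [0.07, 0.924, 0.321, -0.198]
contact_force: [1.5, 0.3, -1.4]
gripper_width: 0.522
grasp_force: 62.0
t 8.45 p [0.4326 0.232  0.196 ] w 0.522 F [ 1.5  0.3 -1.4] grip 61.95686101913452 j6 1.3
turn [ 0.0024  0.4227 -0.001 ]
shift [-0.2647  0.4702  0.116 ]
```

Stone is lifted. I'll level it, then carry it over to the board.

```bash

python3 -m inch '[[[0,0,0],[0,0.08,0],0.3],[[0,0,0],[0,0.11,0],0.3],[[0,0,0],[0,0.11,0],0.3],[[0,0,0],[0,0.08,0],0.3],[[0,0,0],[0,0.043,0],0.3],[[-0.01,0.014,0],[0,0,0],0.3],[[-0.02,0.028,0],[0,0,0],0.3],[[-0.025,0.035,0],[0,0,0],0.3]]'
python3 -m inch '[[[-0.025,0.035,0],[0,0,0],0.3],[[-0.025,0.035,0],[0,0,0],0.3],[[-0.025,0.035,0],[0,0,0],0.3],[[-0.025,0.035,0],[0,0,0],0.3],[[-0.025,0.035,0],[0,0,0],0.3],[[-0.025,0.035,0],[0,0,0],0.3],[[-0.025,0.035,0],[0,0,0],0.3],[[-0.025,0.035,0],[0,0,0],0.3]]'
python3 -m inch '[[[-0.025,0.035,0],[0,0,0],0.3],[[-0.025,0.035,0],[0,0,0],0.3],[[-0.02,0.025,0],[0,0,0],0.3],[[-0.01,0.014,0],[0,0,0],0.3],[[0,0,0],[0,0,0],0.3],[[0,0,0],[0,0,0],0.3]]'
python3 - <<'E'
from h import *
rep([.460,-.346,.06],0)
P=manip.camera_params("wrist");im,d=manip.grab_frame("wrist");np.savez("w5.npz",im=im,d=d,rvec=P["rvec"],tvec=P["tvec"])
t,td=manip.grab_frame("top")
cv2.imwrite("pics/w5.png",np.hstack([im,cv2.resize(t[140:245,350:480],(520,420))])[:,:,::-1][:, :1080][::1])
a=cv2.imread("pics/w5.png");cv2.imwrite("pics/w5.png",cv2.resize(a,None,fx=.74,fy=.74))
E
```

```text
time: 9.25
tool_pos: [0.4345, 0.1364, 0.191]
tool_rot: [0.001, 0.944, 0.33, -0.004]
contact_force: [-0.0, -0.4, -2.3]
gripper_width: 0.524
grasp_force: 61.9
time: 10.05
tool_pos: [0.4515, -0.2084, 0.1925]
tool_rot: [0.001, 0.945, 0.328, -0.004]
contact_force: [-0.0, -0.2, -2.1]
gripper_width: 0.524
grasp_force: 61.9
time: 10.65
tool_pos: [0.4572, -0.341, 0.1932]
tool_rot: [0.0, 0.944, 0.329, -0.004]
contact_force: [-0.5, -0.2, -1.5]
gripper_width: 0.521
grasp_force: 61.9
t 10.65 p [ 0.4572 -0.341   0.1932] w 0.521 F [-0.5 -0.2 -1.5] grip 61.94137215614319 j6 0.13
turn [-0.002   0.0068 -0.0003]
shift [-0.      0.006   0.1332]
```

View pics/w5.png

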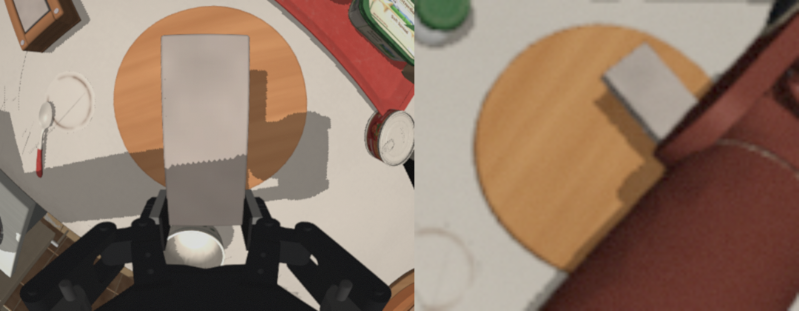

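The stone hangs straight in the grip (wrist view, (205,130)) over the board. Next I'll measure the board centre and the stone's pose from depth.

```bash
python3 - <<'E'
from h import *
uv=np.mgrid[0:560,0:420].reshape(2,-1).T
def circ(W,m,n):
    best=None;rng=np.random.default_rng(0);p=W[m][:,:2]
    h=cv2.convexHull((p*1000).astype(np.float32))[:,0]
    from scipy.optimize import least_squares
    r=least_squares(lambda c:np.hypot(*(h-c).T)-125,p.mean(0)*1000,loss="soft_l1",f_scale=2);print(n,r.x.round(1),"rms",np.sqrt(np.mean(r.fun**2)).round(1),len(h))
f=np.load("top.npz");W=world("top",f["d"],uv);S=cv2.cvtColor(f["im"],cv2.COLOR_RGB2HSV)[uv[:,1],uv[:,0]]
circ(W,(abs(W[:,2]-.016)<.012)&(np.hypot(W[:,0]-.495,W[:,1]+.316)<.14)&(S[:,1]>90)&(S[:,0]<25),"top")
f=np.load("w5.npz");P=dict(camera_matrix=manip.camera_params("wrist")["camera_matrix"],rvec=f["rvec"],tvec=f["tvec"])
o,dr=ray(P,uv);Rc=cv2.Rodrigues(f["rvec"])[0];d=f["d"][uv[:,1],uv[:,0]]
W=o+dr*(d/(dr@Rc[2]))[:,None];S=cv2.cvtColor(f["im"],cv2.COLOR_RGB2HSV)[uv[:,1],uv[:,0]]
circ(W,(abs(W[:,2]-.016)<.012)&(np.hypot(W[:,0]-.495,W[:,1]+.316)<.14)&(S[:,1]>90)&(S[:,0]<25),"wrist")
p,R=rep()
T=R.inv().apply(W-p)
m=(S[:,1]<70)&(abs(T[:,1])<.03)&(W[:,2]>.14)&(uv[:,1]<300)&(abs(T[:,2])<.04)
q=T[m]; c=np.polyfit(q[:,0],q[:,2],1);print("stone top in tool: z=%.4f*x+%.4f"%tuple(c),"x",np.percentile(q[:,0],[.5,99.5]),"y",np.percentile(q[:,1],[1,99]))
E
```

```text
top [ 497.2 -315.3] rms 1.0 52
wrist [ 497.5 -317.5] rms 0.7 77
t 10.75 p [ 0.4575 -0.3404  0.1936] w 0.523 F [-0.5 -0.6 -1. ] grip 61.94112181663513 j6 0.13
turn [-0.0012  0.0068  0.0009]
stone top in tool: z=0.0377*x+0.0043 x [-0.00604903  0.09879889] y [-0.02597682  0.02670632]
```

```bash

python3 -m inch '[[[0.0005,0.003,0.02],[0,0.03,0],0.3],[[0,0.003,0.035],[0,0,0],0.3],[[0,0,0.04],[0,0,0],0.3],[[0,0,0.03],[0,0,0],0.3],[[0,0,0.015],[0,0,0],0.3],[[0,0,0.006],[0,0,0],0.3],[[0,0,0],[0,0,0],0.3]]'
python3 -m inch '[[[0,0,0.003],[0,0,0],0.3],[[0,0,0],[0,0,0],0.3]]'
python3 - <<'E'
from h import *
rep([.4616,-.3447,.037],0)
E
```

```text
time: 11.45
tool_pos: [0.4641, -0.3442, 0.0483]
tool_rot: [-0.004, 0.944, 0.329, 0.011]
contact_force: [-0.2, -0.2, -1.8]
gripper_width: 0.522
grasp_force: 61.9
time: 11.65
tool_pos: [0.4647, -0.3453, 0.0467]
tool_rot: [-0.002, 0.944, 0.329, 0.011]
contact_force: [-0.3, 0.1, -1.0]
gripper_width: 0.522
grasp_force: 61.9
t 11.65 p [ 0.4647 -0.3453  0.0467] w 0.522 F [-0.3  0.1 -1. ] grip 61.8754506111145 j6 0.11
turn [ 0.0029 -0.0233 -0.0003]
shift [-0.0023 -0.0024  0.0096]
```

```bash

python3 -m inch '[[[-0.002,-0.002,0.002],[0,0,0],0.3],[[0,0,0.001],[0,0,0],0.3],[[0,0,0],[0,0,0],0.3]]'
python3 -m inch '[[[0,0,0.002],[0,0,0],0.3],[[0,0,0],[0,0,0],0.3]]'
python3 -m inch '[[[0,0,0.002],[0,0,0],0.3],[[0,0,0],[0,0,0],0.3]]'
```

```text
time: 11.95
tool_pos: [0.4609, -0.3442, 0.042]
tool_rot: [-0.004, 0.944, 0.329, 0.011]
contact_force: [0.0, -0.0, -1.5]
gripper_width: 0.52
grasp_force: 61.9
time: 12.15
tool_pos: [0.4609, -0.344, 0.0397]
tool_rot: [-0.004, 0.944, 0.329, 0.011]
contact_force: [-0.2, -0.1, -1.6]
gripper_width: 0.527
grasp_force: 61.9
time: 12.35
tool_pos: [0.4612, -0.3443, 0.0391]
tool_rot: [-0.004, 0.944, 0.329, 0.011]
contact_force: [-2.4, 2.3, 5.7]
gripper_width: 0.52
grasp_force: 66.4
```

```bash
python3 - <<'E'
from h import *
p,R=rep()
s=manip.state();print(R.inv().apply(s["contact_force"]).round(2),R.inv().apply(s["ft_torque"]).round(3))
P=manip.camera_params("wrist");im,d=manip.grab_frame("wrist")
uv=np.mgrid[0:560,0:420].reshape(2,-1).T
o,dr=ray(P,uv);Rc=cv2.Rodrigues(np.array(P["rvec"]))[0];W=o+dr*(d[uv[:,1],uv[:,0]]/(dr@Rc[2]))[:,None]
S=cv2.cvtColor(im,cv2.COLOR_RGB2HSV)[uv[:,1],uv[:,0]];T=R.inv().apply(W-p)
m=(S[:,1]<70)&(abs(T[:,1])<.022)&(W[:,2]>.022)&(W[:,2]<.06)&(T[:,0]>0.02)&(T[:,0]<.1)
q=W[m]-p;c,_,_,_=np.linalg.lstsq(np.c_[T[m][:,0],T[m][:,1],np.ones(m.sum())],W[m][:,2],rcond=None);print("stone top world z = a*xt+b*yt+c",c.round(4))
b=(S[:,1]>90)&(S[:,0]<25)&(np.hypot(W[:,0]-.497,W[:,1]+.316)<.11)&(W[:,2]<.025);print("board z",np.median(W[b,2]))
E
```

```text
t 12.35 p [ 0.4612 -0.3443  0.0391] w 0.52 F [-2.4  2.3  5.7] grip 66.42903261585161 j6 0.11
turn [-0.0007 -0.0227 -0.0004]
[-0.34 -3.32 -5.74] [ 0.636 -0.286 -0.002]
stone top world z = a*xt+b*yt+c [ 0.0085 -0.0004  0.0335]
board z 0.016232112036705354
```

The fingertips reached the board before the stone, which still hovers about 2.5 mm above it. I'll let the far end droop until it rests on the board, so the release is a short settle and not a drop.

```bash

python3 -m inch '[[[0,0,-0.002],[0,-0.018,0],0.3],[[0,0,0],[0,-0.018,0],0.3],[[0,0,0],[0,0,0],0.3]]'
python3 -m inch '[[[0,0,0.001],[0,0,0],0.3],[[0,0,0],[0,0,0],0.3]]'
python3 - <<'E'
from h import *
p,R=rep([.4616,-.3447,.039])
s=manip.state();print(R.inv().apply(s["contact_force"]).round(2),R.inv().apply(s["ft_torque"]).round(3))
E
```

```text
time: 12.7
tool_pos: [0.4613, -0.3438, 0.0398]
tool_rot: [0.002, 0.944, 0.329, -0.006]
contact_force: [0.9, 0.5, -1.4]
gripper_width: 0.522
grasp_force: 61.9
time: 12.9
tool_pos: [0.4613, -0.344, 0.0391]
tool_rot: [0.002, 0.944, 0.329, -0.006]
contact_force: [0.4, 1.8, 2.1]
gripper_width: 0.526
grasp_force: 63.4
t 12.9 p [ 0.4613 -0.344   0.0391] w 0.526 F [0.4 1.8 2.1] grip 63.43235366715817 j6 0.14
turn [-0.0002  0.0125 -0.0003]
shift [-0.0002  0.0007  0.0001]
[ 1.37 -1.15 -2.07] [ 0.267  0.216 -0.032]
```

```bash

python3 -m inch '[[[0,0,0],[0,0,0],0.57],[[0,0,0],[0,0,0],0.6],[[0,0,0],[0,0,0],0.7],[[0,0,0],[0,0,0],0.8],[[0,0,0],[0,0,0],0.8]]'
python3 -m inch '[[[0,0,-0.01],[0,0,0],0.8],[[0,0,-0.03],[0,0,0],0.8],[[0,0,-0.04],[0,0.012,0],0.8],[[-0.01,0,-0.04],[0,0,0],0.8],[[-0.04,0,-0.02],[0,0,0],0.8],[[-0.04,0,-0.01],[0,0,0],0.8],[[0,0,0],[0,0,0],0.8],[[0,0,0],[0,0,0],0.8]]'
python3 - <<'E'
from h import *
p,R=rep()
P=manip.camera_params("wrist");im,d=manip.grab_frame("wrist");cv2.imwrite("pics/w6.png",im[:,:,::-1])
uv=np.mgrid[0:560,0:420].reshape(2,-1).T
o,dr=ray(P,uv);Rc=cv2.Rodrigues(np.array(P["rvec"]))[0];W=o+dr*(d[uv[:,1],uv[:,0]]/(dr@Rc[2]))[:,None]
S=cv2.cvtColor(im,cv2.COLOR_RGB2HSV)[uv[:,1],uv[:,0]]
m=(S[:,1]<90)&(np.hypot(W[:,0]-.497,W[:,1]+.316)<.09)&(W[:,2]>.024)&(W[:,2]<.06)
print([np.round(v,1) for v in cv2.minAreaRect((W[m][:,:2]*1000).astype(np.float32))])
b=(S[:,1]>90)&(S[:,0]<25)&(np.hypot(W[:,0]-.497,W[:,1]+.316)<.15)&(abs(W[:,2]-.016)<.01)
h=cv2.convexHull((W[b][:,:2]*1000).astype(np.float32))[:,0]
from scipy.optimize import least_squares
print("board",least_squares(lambda c:np.hypot(*(h-c).T)-125,[497,-316],loss="soft_l1",f_scale=2).x)
q=W[m];print(np.linalg.lstsq(np.c_[q[:,:2]-q[:,:2].mean(0),np.ones(len(q))],q[:,2],rcond=None)[0].round(4))
E
```

```text
time: 13.4
tool_pos: [0.4611, -0.3442, 0.039]
tool_rot: [0.002, 0.944, 0.329, -0.006]
contact_force: [-1.0, -0.6, -0.1]
gripper_width: 0.801
grasp_force: 0.0
time: 14.2
tool_pos: [0.3911, -0.3998, 0.19]
tool_rot: [0.001, 0.945, 0.328, -0.0]
contact_force: [0.4, 0.1, -0.0]
gripper_width: 0.805
grasp_force: 0.0
t 14.2 p [ 0.3911 -0.3998  0.19  ] w 0.805 F [ 0.4  0.1 -0. ] grip 0.0 j6 -0.03
turn [ 0.0014  0.0005 -0.0022]
[array([ 490.7, -321.4]), array([95.1, 45.6]), np.float64(38.3)]
board [ 497.45297693 -317.79151095]
[0.0006 0.0003 0.0312]
```

View pics/w6.png

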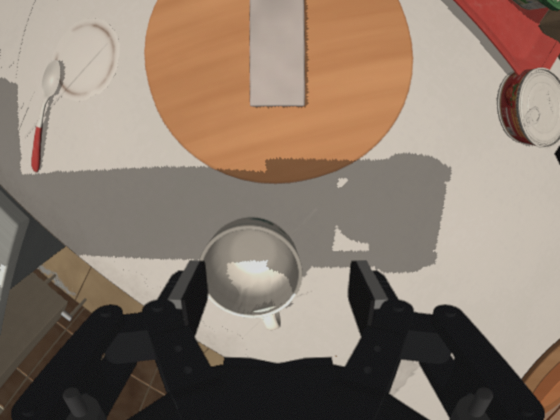

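The stone lies flat on the board (279,50). Its top is at 31 mm and level. The picture cuts off its far end, and allowing for that its centre is within about 1 mm of the board centre. The gripper is clear, so I'll hand in.

```bash
python3 -c "
from plant import manip
print(manip.job_done())"
```

```text
the job is handed in; nothing more can be done
None
```

The long stone was tipped up at the notch, taken by its raised end and laid flat in the middle of the round board (centre within about 1 mm). The short stone was not touched, and the job was handed in at about 14 s.

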